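# Set the tall doming stake on the bench block

## Task

The next silver disc is to be domed: take the tall round-topped steel stake and stand it upright in the middle of the square steel bench block, round end up. It is top-heavy and falls over easily, so hold it high, at the head, move it smoothly and set it down rather than dropping it. Leave the flat-topped stake and the short round-topped stake standing where they are.

Things in the scene. Friction and masses are not known exactly. Their poses are not given: they have to be found in the camera images.
- tall_stake: Tall round-topped stake, bare steel, 150 mm high, 0.6 kg, loose, standing. Foot 40 mm diameter, 12 mm thick; stem 16 mm diameter, 12 to 100 mm up; heavy head 38 mm diameter: upright cylinder 100 to 131 mm up, then a hemisphere to 150 mm. Origin: centre of the foot's underside, z up. Centre of mass 86 mm up; tips over beyond 13 degrees. Grip the head's straight sides, about 117 mm up.
- bench_block: The steel bench block: a square plate 100 x 100 mm, 22 mm thick, lying flat and fixed to the table. Origin: centre of its underside (its top face is 22 mm above); x and y run along its edges. (The round white block of like thickness is another block, not wanted.)
- flat_stake: The flat-topped stake, not to be disturbed: bare steel, 120 mm high, loose, same foot (40 mm) and stem (16 mm), with a flat disc head 58 mm diameter and 12 mm thick. Origin: centre of the foot's underside, z up.
- short_stake: The short round-topped stake, not to be disturbed: bare steel, 90 mm high, loose, with the same foot and the same 38 mm head (from 40 to 90 mm up) as the tall one. Origin: centre of the foot's underside, z up.
Mind the look-alikes: they are no part of the job. Leave any brown or turquoise look-alike of the tall_stake alone.

How it is judged:
By the outcome, as a careful person would: the job done as asked, in the order asked, and still so for the second after the job is handed in, with the robot touching nothing.
It also fails if it takes over 54 s, if anything falls off the work surface, if the arm or the gripper's body presses on something with over 40 N, if the wrist force passes 120 N, or if a joint passes its speed limit or range.

## Robot

A 7-joint arm with a two-finger parallel gripper is mounted at the origin on the work surface. World frame = base frame: x ahead of the robot, y to its left, z up, the work surface at z = 0. Lengths are in m, angles in degrees, forces in N, time in s.
With the tool pointing down it reaches from about 0.4 to 0.875 m from the base axis. Payload 6.5 kg.
Tool frame: the origin (TCP) lies midway between the tips of the shut fingers; the grasp point (between the pads) lies 19 mm behind it (grip_point_offset is the distance from the TCP to the grasp point, in m); z points along the fingers, y is the line along which they close (so a half turn about z gives the same grasp; the last joint's range is limited). The gripper opens to 85 mm and grips with 20 to 120 N. Pads are 22 mm wide; open, the fingers measure 114 mm over their backs; the gripper's body (76 mm by 85 mm) begins 54 mm behind the grasp point. The pads swing forward as they close: fully open they stand 13 mm farther back than shut.
Start: joints at [61.639, 30.733, -0.252, 88.115, 0.149, 61.152, -4.079], TCP at [0.27, -0.591, 0.231] pointing down, gripper open.
Joint ranges: [-154.64, 154.64], [-21.42, 123.67], [-72.66, 72.17], [13.99, 137.28], [-74.86, 254.86], [10.95, 109.41], [-158.01, 158.01]. Speed limits (degrees/s): [136.94, 136.94, 180, 180, 180, 180, 180].

## Interface

Orientations are given as a 3x3 rotation matrix whose columns are the frame's x, y, z axes.
In Python, from cell import * gives the robot as it stands.
- The arm moves only by the tool servo_tool, never from a script. Its argument "increments" is a list of rows, each an object of numbers: "rx", "ry", "rz": the turn, a rotation vector about the tool's x, y, z in units of 90 degrees (1.0 is 90 degrees); "tx", "ty", "tz": the shift along the tool's x, y, z in units of 300 mm (1.0 is 300 mm); "hand": the opening, from 0 (shut) to 1 (fully open). In form: [{"rx": .., "ry": .., "rz": .., "tx": .., "ty": .., "tz": .., "hand": ..}, ...]. A call has 1 to 10 rows; each row is the pose to reach, as a shift and turn from the pose commanded when the call began, along the tool's axes at that moment; what a row does not reach only later rows make up. A row lasts 1/12 s, in which the tool goes at most 41.7 mm and 7.16 degrees, less where a joint would pass 70% of its speed; a pose out of reach is approached as far as the arm can. A call with a number of a shift or a turn outside -1 to 1 is refused whole. A call with a gripper value outside its range is refused whole. The fingers move at their own pace and stop on an object; "grip_force" is the grip in N (left out, the last holds). Time passes only in rows, so rows that repeat a pose let the fingers close. It gives the time, the measured TCP pose, the force, the opening and the grip force at its end, in the units of the state.
- state(): the state, without advancing time (a new reading comes with each control period).
- grab_frame(name): name is "side" or "top"; returns a dict with "image" (420x560x3 uint8, blue, green, red), "vfov" (degrees; the focal length in pixels is half the picture's height over the tangent of half this angle, whatever the lens; pixels are square), "cx", "cy" (the principal point, pixels), "xyz" and "orientation" of the camera in the world. Camera axes: x right, y down, z forward; pixel columns grow to the right and rows downward; lengths in m; the calibration is good to about 2 mm. A picture is of the moment at which its call begins. There is no depth.
- finish_job(): hands the job in; it is judged then, once.
The state is a dict: "clock": time; "joint_pos": joint angles; "qd": joint speeds; "effort": joint torques, N m; "tool_pos": TCP position; "eef_rot": TCP orientation; "contact_force": force on the tool from outside, world axes, zero at the start; "torque": the same for the moment, N m; "grip_width": finger opening in m; "gripper_force": force on a finger pad.
Only numpy, scipy, OpenCV 4.12 (cv2) and the standard library are available. Lean on these libraries where they do the work, as an engineer would, in place of code of your own. Each camera call takes 0.05 s, during which the arm holds its last target. There are 200 camera calls.

## Working session

There is one attempt and no reset: what is moved stays moved. The work goes in short steps, Python scripts to look and compute and a tool call to move; the robot and the scene stay as the last step left them, time stands still between calls to the robot, and variables do not carry over. Pictures are saved under pics/ and viewed, at most 10 in all, crops included, and the job is handed in when it is done.

Besides the shell and the picture viewer there is one more tool, called after ">>>" as name([rows], argument=value, ...), one row to a line, values as JSON. servo_tool: Moves the arm, as the interface text tells. Its arguments: {"type":"object","properties":{"increments":{"type":"array"},"grip_force":{"type":"number"}},"required":["increments"]}

```bash
mkdir -p pics; cat > h.py <<'E'
from cell import *
import numpy as np, cv2
def K(f):
    h=f["image"].shape[0]; return h/2/np.tan(np.radians(f["vfov"])/2)
def ray(f,u,v):
    k=K(f); d=np.array([(u-f["cx"])/k,(v-f["cy"])/k,1.]); return np.array(f["xyz"]),np.array(f["orientation"])@d
def onz(f,u,v,z):
    o,d=ray(f,u,v); return o+d*(z-o[2])/d[2]
def proj(f,p):
    c=np.array(f["orientation"]).T@(np.array(p)-np.array(f["xyz"])); return K(f)*c[:2]/c[2]+[f["cx"],f["cy"]]
E
python3 - <<'E'
from h import *
for n in("side","top"):
    f=grab_frame(n); cv2.imwrite(f"pics/{n}0.png",f["image"]); print(n,{k:np.round(v,3).tolist() for k,v in f.items() if k!="image"})
s=state();print({k:np.round(v,3).tolist() for k,v in s.items()})
E
ls
```

```text
side {'vfov': 45.179, 'cx': 284.588, 'cy': 204.394, 'xyz': [0.136, 0.825, 0.872], 'orientation': [[-0.847, -0.385, 0.365], [-0.531, 0.593, -0.605], [0.017, -0.707, -0.707]]}
top {'vfov': 52.827, 'cx': 278.021, 'cy': 203.953, 'xyz': [0.379, 0.097, 1.004], 'orientation': [[-0.006, -0.983, 0.181], [-1.0, 0.004, -0.013], [0.012, -0.181, -0.983]]}
{'clock': 0.1, 'joint_pos': [61.637, 30.775, -0.255, 88.165, 0.148, 61.152, -4.08], 'qd': [-0.124, -0.228, -0.006, -0.165, -0.075, 0.161, 0.029], 'effort': [0.005, -58.456, 1.053, -25.978, 0.013, 0.005, 0.0], 'tool_pos': [0.27, -0.591, 0.23], 'eef_rot': [[0.909, 0.416, -0.001], [0.416, -0.909, 0.001], [-0.0, -0.002, -1.0]], 'contact_force': [0.872, -0.367, -0.599], 'torque': [-0.03, -0.054, -0.057], 'gripper_force': 0.0, 'grip_width': 0.086}
h.py
pics
```

View pics/side0.png

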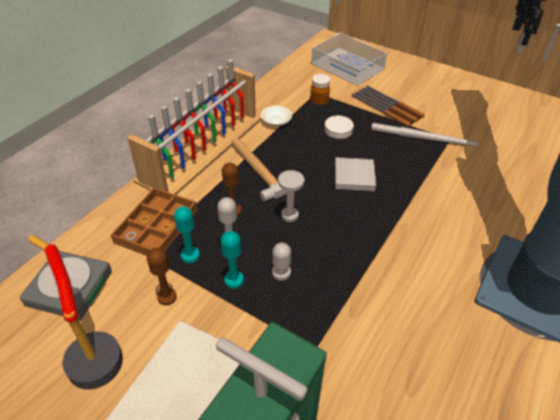

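View pics/top0.png

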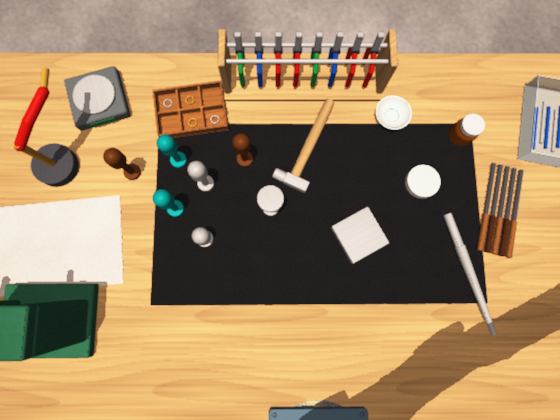

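Candidates for the tall stake, as (side pixel) / (top pixel):
- Bare steel, round-topped and tall: (228,205) / (197,170). This one fits.
- Short steel: (282,260) / (202,237).
- Flat steel: (290,180) / (270,198).
- Turquoise: (185,215) and (231,243) / (166,144) and (162,199).
- Brown: (231,173) and (158,260) / (241,143) and (115,157).

The square block is at (355,174) / (360,235). The round white block is at (339,127) / (423,181).

```bash
python3 - <<'E'
from h import *
F={n:grab_frame(n) for n in("side","top")}
def blob(n,box,vmin,smax=60):
    x0,y0,x1,y1=box; hsv=cv2.cvtColor(F[n]["image"],cv2.COLOR_BGR2HSV)
    m=np.zeros(hsv.shape[:2],np.uint8); m[y0:y1,x0:x1]=255
    m&=cv2.inRange(hsv,(0,0,vmin),(180,smax,255))
    c=max(cv2.findContours(m,0,1)[0],key=cv2.contourArea); return c
ct=blob("top",(184,155,220,195),95); cs=blob("side",(215,192,240,240),95)
for n,c in(("top",ct),("side",cs)): print(n,cv2.boundingRect(c),cv2.minEnclosingCircle(c),cv2.contourArea(c))
b=blob("top",(325,200,395,268),110); r=cv2.minAreaRect(b); print("block",r)
P=np.array([onz(F["top"],*q,0.022)[:2] for q in cv2.boxPoints(r)]); print(P.round(4).tolist(),P.mean(0), np.linalg.norm(np.diff(P,axis=0),axis=1))
b=blob("side",(325,150,385,200),110); print("side block",cv2.boundingRect(b)); print(onz(F["side"],355,172,.022))
for nm,t in(("tall",(197,170)),("short",(201,236)),("flat",(270,198)),("teal1",(166,144)),("teal2",(162,199)),("brown",(241,143))):
    z={"short":.071,"flat":.12}.get(nm,.131); p=onz(F["top"],*t,z); print(nm,p.round(3),"side px",proj(F["side"],p).round(1))
a=cv2.resize(F["top"]["image"][135:260,145:290],None,fx=2.7,fy=4*.675,interpolation=2)
d=cv2.resize(F["side"]["image"][150:300,170:310],(391,419),interpolation=2)
h=min(len(a),len(d)); cv2.imwrite("pics/crop1.png",np.hstack([a[:h],d[:h]]))
E
```

```text
top (187, 161, 27, 31) ((199.5, 176.0), 16.919023513793945) 371.0
side (217, 197, 19, 35) ((226.0, 213.94117736816406), 17.058923721313477) 414.5
block ((360.0594482421875, 234.33596801757812), (43.868797302246094, 43.073936462402344), 60.524105072021484)
[[0.5075, -0.0386], [0.5576, -0.129], [0.467, -0.1753], [0.4186, -0.0859]] [ 0.48767631 -0.1072264 ] [0.10330622 0.10177874 0.10166267]
side block (335, 157, 41, 33)
[ 0.48625419 -0.09946764  0.022     ]
tall [0.614 0.257 0.131] side px [228.3 205.6]
short [0.48  0.255 0.071] side px [283.5 250.9]
flat [0.555 0.102 0.12 ] side px [291.8 178. ]
teal1 [0.672 0.325 0.131] side px [185.2 214.6]
teal2 [0.552 0.329 0.131] side px [232.3 240.1]
brown [0.674 0.164 0.131] side px [231.6 170.3]
```

View pics/crop1.png

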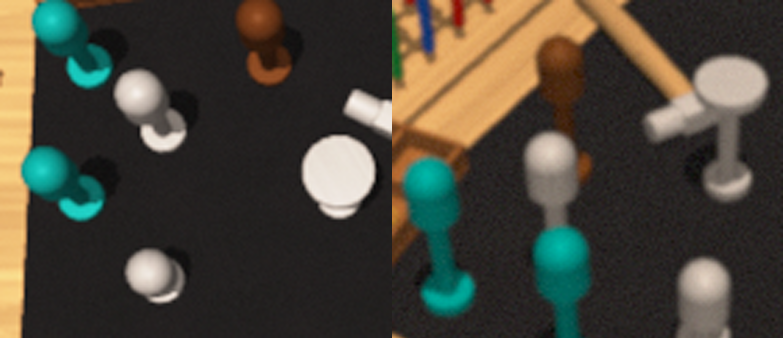

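The crop shows the steel tall stake alone: head at top pixel about (196,170), foot at about (205,183). Its neighbours are brown and turquoise. I'll close the fingers along world x, which stays clear of them, so I'm starting the reach with a turn of about 65°.

>>> servo_tool([
  {"tx":0.03,"ty":-0.028,"rz":-0.06},
  {"tx":0.1,"ty":-0.094,"rz":-0.13},
  {"tx":0.19,"ty":-0.179,"rz":-0.2},
  {"tx":0.28,"ty":-0.264,"rz":-0.27},
  {"tx":0.37,"ty":-0.349,"rz":-0.35},
  {"tx":0.47,"ty":-0.443,"rz":-0.43},
  {"tx":0.57,"ty":-0.537,"rz":-0.5},
  {"tx":0.66,"ty":-0.622,"rz":-0.58},
  {"tx":0.76,"ty":-0.717,"rz":-0.65},
  {"tx":0.85,"ty":-0.802,"rz":-0.727},
])

```text
invalid input
```

```bash
python3 - <<'E'
from h import *
s=state();print({k:np.round(s[k],4).tolist() for k in("clock","tool_pos","eef_rot","joint_pos")})
f=grab_frame("top")
print("tall head",onz(f,196.2,170.2,.131),"foot",onz(f,205.4,183.3,.012))
f2=grab_frame("side"); print(proj(f2,onz(f,196.2,170.2,.131)), onz(f2,227.5,206.3,.131))
E
```

```text
{'clock': 0.2, 'tool_pos': [0.2701, -0.5908, 0.2307], 'eef_rot': [[0.9094, 0.4159, -0.0006], [0.4159, -0.9094, 0.0009], [-0.0001, -0.0011, -1.0]], 'joint_pos': [61.6368, 30.7639, -0.2502, 88.1478, 0.1498, 61.152, -4.0772]}
tall head [0.61368148 0.258881   0.131     ] foot [0.61310905 0.25794253 0.012     ]
[228.00485938 206.18642855] [0.61435524 0.25971216 0.131     ]
```

The call was refused, most likely because each row needs all the fields. The stake is confirmed at about (0.614, 0.2585).

>>> servo_tool([
  {"rx":0,"ry":0,"rz":-0.06,"tx":0.03,"ty":-0.028,"tz":0,"hand":1},
  {"rx":0,"ry":0,"rz":-0.13,"tx":0.1,"ty":-0.094,"tz":0,"hand":1},
  {"rx":0,"ry":0,"rz":-0.2,"tx":0.19,"ty":-0.179,"tz":0,"hand":1},
  {"rx":0,"ry":0,"rz":-0.27,"tx":0.28,"ty":-0.264,"tz":0,"hand":1},
  {"rx":0,"ry":0,"rz":-0.35,"tx":0.37,"ty":-0.349,"tz":0,"hand":1},
  {"rx":0,"ry":0,"rz":-0.43,"tx":0.47,"ty":-0.443,"tz":0,"hand":1},
  {"rx":0,"ry":0,"rz":-0.5,"tx":0.57,"ty":-0.537,"tz":0,"hand":1},
  {"rx":0,"ry":0,"rz":-0.58,"tx":0.66,"ty":-0.622,"tz":0,"hand":1},
  {"rx":0,"ry":0,"rz":-0.65,"tx":0.76,"ty":-0.717,"tz":0,"hand":1},
  {"rx":0,"ry":0,"rz":-0.727,"tx":0.85,"ty":-0.802,"tz":0,"hand":1},
])

```text
clock: 1.13
tool_pos: [0.4026, -0.264, 0.2316]
eef_rot: [[-0.006, 1.0, 0.0], [1.0, 0.006, -0.0], [-0.0, 0.0, -1.0]]
contact_force: [0.5, -0.0, -0.2]
grip_width: 0.0855
gripper_force: 0.0
```

>>> servo_tool([
  {"rx":0,"ry":0,"rz":0,"tx":0.05,"ty":0.02,"tz":0,"hand":1},
  {"rx":0,"ry":0,"rz":0,"tx":0.15,"ty":0.06,"tz":0,"hand":1},
  {"rx":0,"ry":0,"rz":0,"tx":0.27,"ty":0.11,"tz":0,"hand":1},
  {"rx":0,"ry":0,"rz":0,"tx":0.39,"ty":0.158,"tz":0,"hand":1},
  {"rx":0,"ry":0,"rz":0,"tx":0.5,"ty":0.203,"tz":0,"hand":1},
  {"rx":0,"ry":0,"rz":0,"tx":0.61,"ty":0.248,"tz":0,"hand":1},
  {"rx":0,"ry":0,"rz":0,"tx":0.72,"ty":0.292,"tz":0,"hand":1},
  {"rx":0,"ry":0,"rz":0,"tx":0.82,"ty":0.333,"tz":0,"hand":1},
  {"rx":0,"ry":0,"rz":0,"tx":0.92,"ty":0.374,"tz":0,"hand":1},
  {"rx":0,"ry":0,"rz":0,"tx":1.0,"ty":0.406,"tz":0,"hand":1},
])

```text
clock: 1.97
tool_pos: [0.5246, 0.0365, 0.2315]
eef_rot: [[-0.002, 1.0, 0.001], [1.0, 0.002, 0.001], [0.001, 0.001, -1.0]]
contact_force: [0.8, 0.4, 0.7]
grip_width: 0.0852
gripper_force: 0.0
```

>>> servo_tool([
  {"rx":0,"ry":0,"rz":0,"tx":0.08,"ty":0.03,"tz":0,"hand":1},
  {"rx":0,"ry":0,"rz":0,"tx":0.17,"ty":0.07,"tz":0,"hand":1},
  {"rx":0,"ry":0,"rz":0,"tx":0.27,"ty":0.11,"tz":0,"hand":1},
  {"rx":0,"ry":0,"rz":0,"tx":0.37,"ty":0.15,"tz":0,"hand":1},
  {"rx":0,"ry":0,"rz":0,"tx":0.47,"ty":0.19,"tz":0,"hand":1},
  {"rx":0,"ry":0,"rz":0,"tx":0.56,"ty":0.23,"tz":0,"hand":1},
  {"rx":0,"ry":0,"rz":0,"tx":0.64,"ty":0.26,"tz":0,"hand":1},
  {"rx":0,"ry":0,"rz":0,"tx":0.7,"ty":0.285,"tz":0,"hand":1},
  {"rx":0,"ry":0,"rz":0,"tx":0.735,"ty":0.3,"tz":0,"hand":1},
  {"rx":0,"ry":0,"rz":0,"tx":0.742,"ty":0.302,"tz":0,"hand":1},
])

```text
clock: 2.8
tool_pos: [0.6144, 0.2587, 0.231]
eef_rot: [[-0.002, 1.0, -0.0], [1.0, 0.002, 0.001], [0.001, -0.0, -1.0]]
contact_force: [-0.2, -0.2, -0.1]
grip_width: 0.0853
gripper_force: 0.0
```

>>> servo_tool([
  {"rx":0,"ry":0,"rz":0,"tx":0,"ty":0,"tz":0.02,"hand":1},
  {"rx":0,"ry":0,"rz":0,"tx":0,"ty":0,"tz":0.05,"hand":1},
  {"rx":0,"ry":0,"rz":0,"tx":0,"ty":0,"tz":0.09,"hand":1},
  {"rx":0,"ry":0,"rz":0,"tx":0,"ty":0,"tz":0.12,"hand":1},
  {"rx":0,"ry":0,"rz":0,"tx":0,"ty":0,"tz":0.14,"hand":1},
  {"rx":0,"ry":0,"rz":0,"tx":0,"ty":0,"tz":0.15,"hand":1},
  {"rx":0,"ry":0,"rz":0,"tx":0,"ty":0,"tz":0.15,"hand":1},
])

```text
clock: 3.38
tool_pos: [0.614, 0.2557, 0.1852]
eef_rot: [[0.0, 1.0, -0.002], [1.0, -0.0, -0.001], [-0.001, -0.002, -1.0]]
contact_force: [-0.9, -0.5, 0.4]
grip_width: 0.0857
gripper_force: 0.0
```

```bash
python3 - <<'E'
from h import *
s=state();print({k:np.round(s[k],4).tolist() for k in("clock","tool_pos","eef_rot")})
f=grab_frame("top");g=grab_frame("side")
a=cv2.resize(f["image"][120:245,130:270],(400,357));b=cv2.resize(g["image"][120:280,150:310],(400,400))
cv2.imwrite("pics/above.png",np.hstack([a,b[:357]]))
E
```

```text
{'clock': 3.3833, 'tool_pos': [0.614, 0.2557, 0.1852], 'eef_rot': [[0.0002, 1.0, -0.0016], [1.0, -0.0002, -0.0008], [-0.0008, -0.0016, -1.0]]}
```

View pics/above.png

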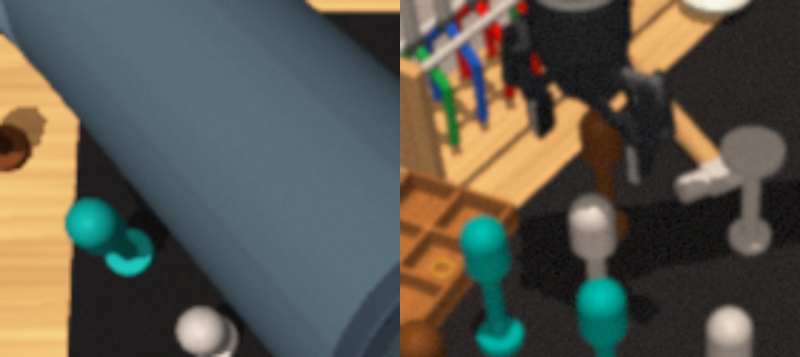

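Side crop: the fingers straddle the steel head. Their tips are at about (543,125) and (635,175), with the head between and below at (592,215). The top view is blocked by the arm.

>>> servo_tool([
  {"rx":0,"ry":0,"rz":0,"tx":0,"ty":0,"tz":0.02,"hand":1},
  {"rx":0,"ry":0,"rz":0,"tx":0,"ty":0,"tz":0.03,"hand":1},
  {"rx":0,"ry":0,"rz":0,"tx":0,"ty":0,"tz":0.03,"hand":1},
])

```text
clock: 3.73
tool_pos: [0.6141, 0.2561, 0.1765]
eef_rot: [[-0.0, 1.0, -0.001], [1.0, 0.0, -0.001], [-0.001, -0.001, -1.0]]
contact_force: [-0.6, 0.2, -0.3]
grip_width: 0.0856
gripper_force: 0.0
```

>>> servo_tool([
  {"rx":0,"ry":0,"rz":0,"tx":0.008,"ty":0,"tz":0.02,"hand":1},
  {"rx":0,"ry":0,"rz":0,"tx":0.008,"ty":0,"tz":0.05,"hand":1},
  {"rx":0,"ry":0,"rz":0,"tx":0.008,"ty":0,"tz":0.09,"hand":1},
  {"rx":0,"ry":0,"rz":0,"tx":0.008,"ty":0,"tz":0.13,"hand":1},
  {"rx":0,"ry":0,"rz":0,"tx":0.008,"ty":0,"tz":0.17,"hand":1},
  {"rx":0,"ry":0,"rz":0,"tx":0.008,"ty":0,"tz":0.21,"hand":1},
  {"rx":0,"ry":0,"rz":0,"tx":0.008,"ty":0,"tz":0.24,"hand":1},
  {"rx":0,"ry":0,"rz":0,"tx":0.008,"ty":0,"tz":0.26,"hand":1},
  {"rx":0,"ry":0,"rz":0,"tx":0.008,"ty":0,"tz":0.27,"hand":1},
  {"rx":0,"ry":0,"rz":0,"tx":0.008,"ty":0,"tz":0.27,"hand":1},
])

```text
clock: 4.57
tool_pos: [0.6142, 0.2586, 0.0955]
eef_rot: [[-0.0, 1.0, -0.001], [1.0, 0.0, -0.0], [-0.0, -0.001, -1.0]]
contact_force: [-0.3, 0.3, 0.4]
grip_width: 0.0852
gripper_force: 0.0
```

```bash
python3 - <<'E'
from h import *
s=state();print({k:np.round(s[k],4).tolist() for k in("clock","tool_pos","contact_force")})
g=grab_frame("side")
cv2.imwrite("pics/down.png",cv2.resize(g["image"][130:280,150:330],(720,600),interpolation=2))
E
```

```text
{'clock': 4.5667, 'tool_pos': [0.6142, 0.2586, 0.0955], 'contact_force': [-0.2778, 0.3258, 0.359]}
```

View pics/down.png

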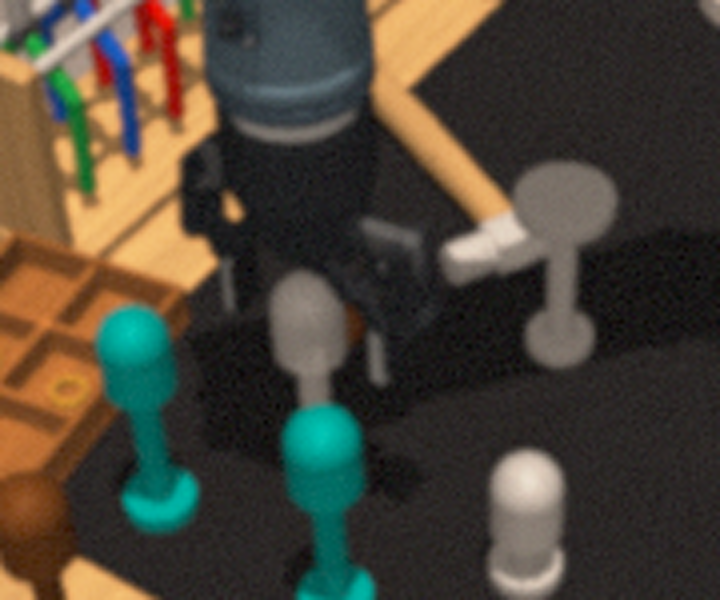

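The head at (308,325) sits centred between the two fingertips at (228,290) and (378,360), so I'm closing gradually.

>>> servo_tool([
  {"rx":0,"ry":0,"rz":0,"tx":0,"ty":0,"tz":0,"hand":0.8},
  {"rx":0,"ry":0,"rz":0,"tx":0,"ty":0,"tz":0,"hand":0.65},
  {"rx":0,"ry":0,"rz":0,"tx":0,"ty":0,"tz":0,"hand":0.55},
  {"rx":0,"ry":0,"rz":0,"tx":0,"ty":0,"tz":0,"hand":0.5},
  {"rx":0,"ry":0,"rz":0,"tx":0,"ty":0,"tz":0,"hand":0.46},
  {"rx":0,"ry":0,"rz":0,"tx":0,"ty":0,"tz":0,"hand":0.43},
  {"rx":0,"ry":0,"rz":0,"tx":0,"ty":0,"tz":0,"hand":0.4},
  {"rx":0,"ry":0,"rz":0,"tx":0,"ty":0,"tz":0,"hand":0.3},
  {"rx":0,"ry":0,"rz":0,"tx":0,"ty":0,"tz":0,"hand":0.2},
  {"rx":0,"ry":0,"rz":0,"tx":0,"ty":0,"tz":0,"hand":0.2},
], grip_force=60)

```text
clock: 5.45
tool_pos: [0.6154, 0.2588, 0.0969]
eef_rot: [[0.0, 1.0, 0.002], [1.0, -0.0, 0.001], [0.001, 0.002, -1.0]]
contact_force: [2.8, -0.8, 4.6]
grip_width: 0.0366
gripper_force: 59.9
```

>>> servo_tool([
  {"rx":0,"ry":0,"rz":0,"tx":0,"ty":0,"tz":0,"hand":0.2},
  {"rx":0,"ry":0,"rz":0,"tx":0,"ty":0,"tz":0,"hand":0.2},
  {"rx":0,"ry":0,"rz":0,"tx":0,"ty":0,"tz":0,"hand":0.2},
])

```text
clock: 5.7
tool_pos: [0.6154, 0.2589, 0.0969]
eef_rot: [[0.0, 1.0, 0.002], [1.0, -0.0, 0.001], [0.001, 0.002, -1.0]]
contact_force: [2.9, -1.3, 5.8]
grip_width: 0.0369
gripper_force: 60.0
```

>>> servo_tool([
  {"rx":0,"ry":0,"rz":0,"tx":0,"ty":0,"tz":-0.005,"hand":0.2},
  {"rx":0,"ry":0,"rz":0,"tx":0,"ty":0,"tz":-0.02,"hand":0.2},
  {"rx":0,"ry":0,"rz":0,"tx":0,"ty":0,"tz":-0.045,"hand":0.2},
  {"rx":0,"ry":0,"rz":0,"tx":0,"ty":0,"tz":-0.08,"hand":0.2},
  {"rx":0,"ry":0,"rz":0,"tx":0,"ty":0,"tz":-0.12,"hand":0.2},
  {"rx":0,"ry":0,"rz":0,"tx":0,"ty":0,"tz":-0.16,"hand":0.2},
  {"rx":0,"ry":0,"rz":0,"tx":0,"ty":0,"tz":-0.2,"hand":0.2},
  {"rx":0,"ry":0,"rz":0,"tx":0,"ty":0,"tz":-0.24,"hand":0.2},
  {"rx":0,"ry":0,"rz":0,"tx":0,"ty":0,"tz":-0.28,"hand":0.2},
  {"rx":0,"ry":0,"rz":0,"tx":0,"ty":0,"tz":-0.32,"hand":0.2},
])

```text
clock: 6.53
tool_pos: [0.6145, 0.2587, 0.1938]
eef_rot: [[-0.0, 1.0, 0.0], [1.0, 0.0, 0.0], [0.0, 0.0, -1.0]]
contact_force: [0.8, -0.4, -7.4]
grip_width: 0.0369
gripper_force: 60.9
```

>>> servo_tool([
  {"rx":0,"ry":0,"rz":0,"tx":0,"ty":0,"tz":-0.04,"hand":0.2},
  {"rx":0,"ry":0,"rz":0,"tx":0,"ty":0,"tz":-0.08,"hand":0.2},
  {"rx":0,"ry":0,"rz":0,"tx":0,"ty":0,"tz":-0.12,"hand":0.2},
  {"rx":0,"ry":0,"rz":0,"tx":0,"ty":0,"tz":-0.16,"hand":0.2},
  {"rx":0,"ry":0,"rz":0,"tx":0,"ty":0,"tz":-0.2,"hand":0.2},
  {"rx":0,"ry":0,"rz":0,"tx":0,"ty":0,"tz":-0.24,"hand":0.2},
  {"rx":0,"ry":0,"rz":0,"tx":0,"ty":0,"tz":-0.27,"hand":0.2},
  {"rx":0,"ry":0,"rz":0,"tx":0,"ty":0,"tz":-0.295,"hand":0.2},
  {"rx":0,"ry":0,"rz":0,"tx":0,"ty":0,"tz":-0.31,"hand":0.2},
  {"rx":0,"ry":0,"rz":0,"tx":0,"ty":0,"tz":-0.31,"hand":0.2},
])

```text
clock: 7.37
tool_pos: [0.6149, 0.259, 0.2864]
eef_rot: [[-0.0, 1.0, 0.001], [1.0, 0.0, 0.001], [0.001, 0.001, -1.0]]
contact_force: [0.8, 0.5, -7.7]
grip_width: 0.037
gripper_force: 61.0
```

```bash
python3 - <<'E'
from h import *
s=state();print({k:np.round(s[k],4).tolist() for k in("clock","tool_pos","contact_force","joint_pos","eef_rot","torque")})
g=grab_frame("side")
cv2.imwrite("pics/lift.png",cv2.resize(g["image"][60:280,130:350],(600,600),interpolation=2))
E
```

```text
{'clock': 7.3667, 'tool_pos': [0.6149, 0.259, 0.2864], 'contact_force': [0.7871, 0.4658, -7.7285], 'joint_pos': [-7.4134, 32.8654, -29.9376, 80.4624, 16.657, 70.9751, -38.7729], 'eef_rot': [[-0.0, 1.0, 0.0013], [1.0, 0.0, 0.0007], [0.0007, 0.0013, -1.0]], 'torque': [0.0358, 0.0317, -0.0246]}
```

View pics/lift.png

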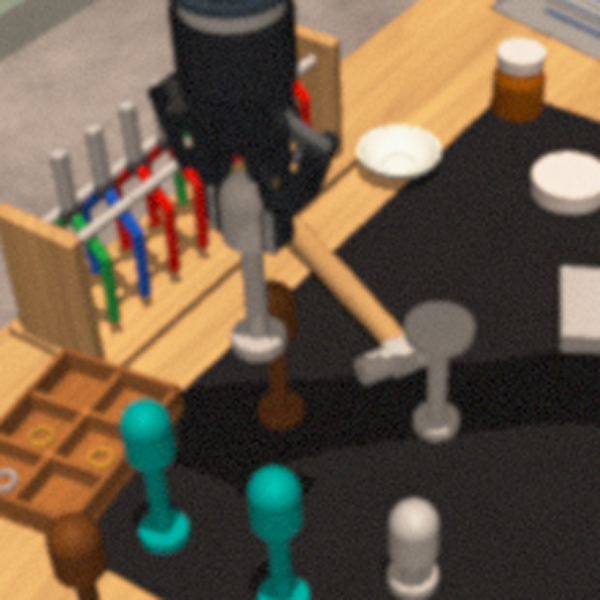

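The stake is held and hangs upright below the gripper, head at (240,200) and foot at (258,338). The neighbours are undisturbed. Next I carry it to the block, passing above the flat stake.

>>> servo_tool([
  {"rx":0,"ry":0,"rz":0,"tx":-0.01,"ty":-0.003,"tz":0,"hand":0.2},
  {"rx":0,"ry":0,"rz":0,"tx":-0.03,"ty":-0.01,"tz":0,"hand":0.2},
  {"rx":0,"ry":0,"rz":0,"tx":-0.06,"ty":-0.021,"tz":0,"hand":0.2},
  {"rx":0,"ry":0,"rz":0,"tx":-0.1,"ty":-0.035,"tz":0,"hand":0.2},
  {"rx":0,"ry":0,"rz":0,"tx":-0.15,"ty":-0.052,"tz":0,"hand":0.2},
  {"rx":0,"ry":0,"rz":0,"tx":-0.2,"ty":-0.07,"tz":0,"hand":0.2},
  {"rx":0,"ry":0,"rz":0,"tx":-0.25,"ty":-0.087,"tz":0,"hand":0.2},
  {"rx":0,"ry":0,"rz":0,"tx":-0.3,"ty":-0.104,"tz":0,"hand":0.2},
  {"rx":0,"ry":0,"rz":0,"tx":-0.35,"ty":-0.121,"tz":0,"hand":0.2},
  {"rx":0,"ry":0,"rz":0,"tx":-0.4,"ty":-0.139,"tz":0,"hand":0.2},
])

```text
clock: 8.25
tool_pos: [0.572, 0.1363, 0.2852]
eef_rot: [[0.001, 1.0, -0.0], [1.0, -0.001, -0.001], [-0.001, -0.0, -1.0]]
contact_force: [0.9, 0.6, -7.4]
grip_width: 0.0369
gripper_force: 61.0
```

>>> servo_tool([
  {"rx":0,"ry":0,"rz":0,"tx":-0.05,"ty":-0.017,"tz":0,"hand":0.2},
  {"rx":0,"ry":0,"rz":0,"tx":-0.1,"ty":-0.035,"tz":0,"hand":0.2},
  {"rx":0,"ry":0,"rz":0,"tx":-0.15,"ty":-0.052,"tz":0,"hand":0.2},
  {"rx":0,"ry":0,"rz":0,"tx":-0.2,"ty":-0.069,"tz":0,"hand":0.2},
  {"rx":0,"ry":0,"rz":0,"tx":-0.25,"ty":-0.087,"tz":0,"hand":0.2},
  {"rx":0,"ry":0,"rz":0,"tx":-0.3,"ty":-0.104,"tz":0,"hand":0.2},
  {"rx":0,"ry":0,"rz":0,"tx":-0.35,"ty":-0.121,"tz":0,"hand":0.2},
  {"rx":0,"ry":0,"rz":0,"tx":-0.4,"ty":-0.139,"tz":0,"hand":0.2},
  {"rx":0,"ry":0,"rz":0,"tx":-0.45,"ty":-0.156,"tz":0,"hand":0.2},
  {"rx":0,"ry":0,"rz":0,"tx":-0.5,"ty":-0.173,"tz":0,"hand":0.2},
])

```text
clock: 9.08
tool_pos: [0.5197, -0.0133, 0.2854]
eef_rot: [[0.001, 1.0, -0.0], [1.0, -0.001, -0.001], [-0.001, -0.0, -1.0]]
contact_force: [0.8, 0.1, -6.9]
grip_width: 0.0372
gripper_force: 61.0
```

>>> servo_tool([
  {"rx":0,"ry":0,"rz":0,"tx":-0.05,"ty":-0.017,"tz":0,"hand":0.2},
  {"rx":0,"ry":0,"rz":0,"tx":-0.1,"ty":-0.035,"tz":0,"hand":0.2},
  {"rx":0,"ry":0,"rz":0,"tx":-0.15,"ty":-0.052,"tz":0,"hand":0.2},
  {"rx":0,"ry":0,"rz":0,"tx":-0.2,"ty":-0.069,"tz":0,"hand":0.2},
  {"rx":0,"ry":0,"rz":0,"tx":-0.24,"ty":-0.083,"tz":0,"hand":0.2},
  {"rx":0,"ry":0,"rz":0,"tx":-0.275,"ty":-0.095,"tz":0,"hand":0.2},
  {"rx":0,"ry":0,"rz":0,"tx":-0.3,"ty":-0.104,"tz":0,"hand":0.2},
  {"rx":0,"ry":0,"rz":0,"tx":-0.315,"ty":-0.109,"tz":0,"hand":0.2},
  {"rx":0,"ry":0,"rz":0,"tx":-0.32,"ty":-0.111,"tz":0,"hand":0.2},
  {"rx":0,"ry":0,"rz":0,"tx":-0.32,"ty":-0.111,"tz":0,"hand":0.2},
])

```text
clock: 9.92
tool_pos: [0.4876, -0.1073, 0.2853]
eef_rot: [[0.0, 1.0, 0.0], [1.0, -0.0, 0.0], [0.0, 0.0, -1.0]]
contact_force: [0.2, -0.4, -6.7]
grip_width: 0.0368
gripper_force: 61.0
```

>>> servo_tool([
  {"rx":0,"ry":0,"rz":0,"tx":0,"ty":0,"tz":0.01,"hand":0.2},
  {"rx":0,"ry":0,"rz":0,"tx":0,"ty":0,"tz":0.04,"hand":0.2},
  {"rx":0,"ry":0,"rz":0,"tx":0,"ty":0,"tz":0.09,"hand":0.2},
  {"rx":0,"ry":0,"rz":0,"tx":0,"ty":0,"tz":0.15,"hand":0.2},
  {"rx":0,"ry":0,"rz":0,"tx":0,"ty":0,"tz":0.22,"hand":0.2},
  {"rx":0,"ry":0,"rz":0,"tx":0,"ty":0,"tz":0.28,"hand":0.2},
  {"rx":0,"ry":0,"rz":0,"tx":0,"ty":0,"tz":0.33,"hand":0.2},
  {"rx":0,"ry":0,"rz":0,"tx":0,"ty":0,"tz":0.37,"hand":0.2},
  {"rx":0,"ry":0,"rz":0,"tx":0,"ty":0,"tz":0.39,"hand":0.2},
  {"rx":0,"ry":0,"rz":0,"tx":0,"ty":0,"tz":0.4,"hand":0.2},
])

```text
clock: 10.75
tool_pos: [0.487, -0.1066, 0.1639]
eef_rot: [[-0.001, 1.0, -0.002], [1.0, 0.001, 0.001], [0.001, -0.002, -1.0]]
contact_force: [0.0, -0.4, -7.0]
grip_width: 0.0372
gripper_force: 61.0
```

```bash
python3 - <<'E'
from h import *
s=state();print({k:np.round(s[k],4).tolist() for k in("clock","tool_pos","contact_force","joint_pos","eef_rot","torque")})
g=grab_frame("side");f=grab_frame("top")
print("block corners side",[proj(g,(x,y,.022)).round(1).tolist() for x,y in((.5075,-.0386),(.5576,-.129),(.467,-.1753),(.4186,-.0859))])
a=cv2.resize(g["image"][90:210,295:415],(480,480),interpolation=2);b=cv2.resize(f["image"][175:295,320:400],(320,480),interpolation=2)
cv2.imwrite("pics/over.png",np.hstack([a,b]))
E
```

```text
{'clock': 10.75, 'tool_pos': [0.487, -0.1066, 0.1639], 'contact_force': [0.02, -0.4482, -6.9814], 'joint_pos': [27.0428, 23.489, -24.3787, 112.8994, 13.0793, 46.3769, -4.5974], 'eef_rot': [[-0.0009, 1.0, -0.002], [1.0, 0.0009, 0.0009], [0.0009, -0.002, -1.0]], 'torque': [0.0082, 0.0383, -0.002]}
block corners side [[336.5, 182.4], [335.7, 156.0], [374.5, 158.7], [377.0, 184.9]]
```

View pics/over.png

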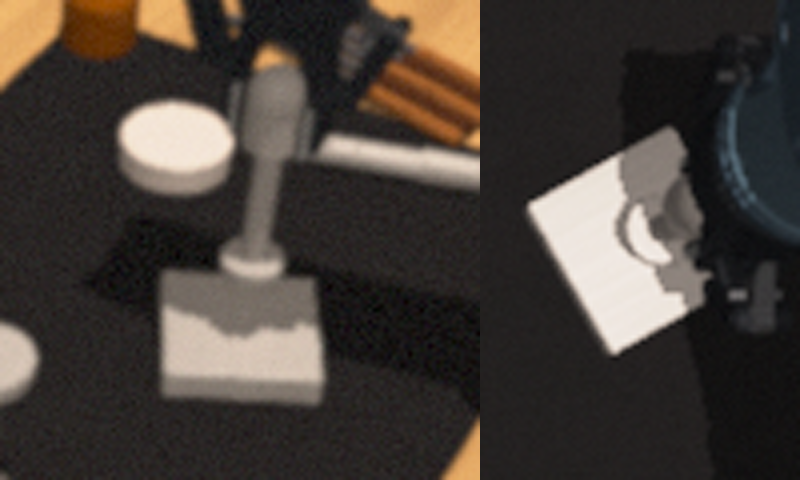

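Side crop: the stake's foot (253,262) is just above the block. The block's top-face corners lie at (162,272), (318,275), (325,378) and (162,372). I'll check the verticality and centring numerically.

```bash
python3 - <<'E'
from h import *
g=grab_frame("side");f=grab_frame("top")
b=state()["tool_pos"][2]-.0969
for z in(.006,.05,.131,.15):
    p=(.487,-.1068,b+z); print(z,(proj(g,p)-[295,90])*4, (proj(f,p)-[320,175])*4+[480,0])
c=np.mean([onz(g,295+x/4,90+y/4,.022) for x,y in((162,272),(318,275),(325,378),(162,372))],0); print("side centre",c)
c=np.array([(528,205),(672,127),(614,355)],float); q=[onz(f,320+(x-480)/4,175+y/4,.022)[:2] for x,y in c]; print("top centre",(q[1]+q[2])/2,np.linalg.norm(q[0]-q[1]),np.linalg.norm(q[0]-q[2]))
E
```

```text
0.006 [254.00089774 256.95780508] [659.02881051 227.11108199]
0.05 [262.7151569  200.58063883] [676.89139905 217.39435862]
0.131 [279.97229159  88.93507794] [714.74976512 196.80051975]
0.15 [284.2683808  61.1413973] [724.73023597 191.37143684]
side centre [ 0.48756438 -0.10452174  0.022     ]
top centre [ 0.48587885 -0.10895582] 0.0980967144677807 0.09919934207910412
```

Stake upright and centred to within about 2 mm, so I'm lowering it, slowly at the end.

>>> servo_tool([
  {"rx":0,"ry":0,"rz":0,"tx":0,"ty":0,"tz":0.02,"hand":0.2},
  {"rx":0,"ry":0,"rz":0,"tx":0,"ty":0,"tz":0.05,"hand":0.2},
  {"rx":0,"ry":0,"rz":0,"tx":0,"ty":0,"tz":0.08,"hand":0.2},
  {"rx":0,"ry":0,"rz":0,"tx":0,"ty":0,"tz":0.105,"hand":0.2},
  {"rx":0,"ry":0,"rz":0,"tx":0,"ty":0,"tz":0.12,"hand":0.2},
  {"rx":0,"ry":0,"rz":0,"tx":0,"ty":0,"tz":0.128,"hand":0.2},
  {"rx":0,"ry":0,"rz":0,"tx":0,"ty":0,"tz":0.132,"hand":0.2},
  {"rx":0,"ry":0,"rz":0,"tx":0,"ty":0,"tz":0.136,"hand":0.2},
  {"rx":0,"ry":0,"rz":0,"tx":0,"ty":0,"tz":0.138,"hand":0.2},
  {"rx":0,"ry":0,"rz":0,"tx":0,"ty":0,"tz":0.138,"hand":0.2},
])

```text
clock: 11.78
tool_pos: [0.4878, -0.1073, 0.124]
eef_rot: [[0.0, 1.0, 0.0], [1.0, -0.0, -0.0], [-0.0, 0.0, -1.0]]
contact_force: [-0.3, 0.8, -7.3]
grip_width: 0.0367
gripper_force: 61.2
```

>>> servo_tool([
  {"rx":0,"ry":0,"rz":0,"tx":0,"ty":0,"tz":0.002,"hand":0.2},
  {"rx":0,"ry":0,"rz":0,"tx":0,"ty":0,"tz":0.004,"hand":0.2},
  {"rx":0,"ry":0,"rz":0,"tx":0,"ty":0,"tz":0.006,"hand":0.2},
  {"rx":0,"ry":0,"rz":0,"tx":0,"ty":0,"tz":0.008,"hand":0.2},
])

```text
clock: 12.12
tool_pos: [0.4876, -0.1073, 0.1215]
eef_rot: [[0.0, 1.0, 0.0], [1.0, -0.0, -0.0], [-0.0, 0.0, -1.0]]
contact_force: [0.4, 0.1, -6.4]
grip_width: 0.0369
gripper_force: 61.2
```

>>> servo_tool([
  {"rx":0,"ry":0,"rz":0,"tx":0,"ty":0,"tz":0.002,"hand":0.2},
  {"rx":0,"ry":0,"rz":0,"tx":0,"ty":0,"tz":0.004,"hand":0.2},
  {"rx":0,"ry":0,"rz":0,"tx":0,"ty":0,"tz":0.006,"hand":0.2},
  {"rx":0,"ry":0,"rz":0,"tx":0,"ty":0,"tz":0.006,"hand":0.2},
])

```text
clock: 12.45
tool_pos: [0.4875, -0.1073, 0.1196]
eef_rot: [[-0.0, 1.0, -0.0], [1.0, 0.0, -0.0], [-0.0, -0.0, -1.0]]
contact_force: [0.5, 0.5, -8.3]
grip_width: 0.0366
gripper_force: 61.2
```

>>> servo_tool([
  {"rx":0,"ry":0,"rz":0,"tx":0,"ty":0,"tz":0.0015,"hand":0.2},
  {"rx":0,"ry":0,"rz":0,"tx":0,"ty":0,"tz":0.003,"hand":0.2},
  {"rx":0,"ry":0,"rz":0,"tx":0,"ty":0,"tz":0.0045,"hand":0.2},
  {"rx":0,"ry":0,"rz":0,"tx":0,"ty":0,"tz":0.0045,"hand":0.2},
])

```text
clock: 12.78
tool_pos: [0.4879, -0.1073, 0.1188]
eef_rot: [[0.0, 1.0, 0.0], [1.0, -0.0, -0.0], [-0.0, 0.0, -1.0]]
contact_force: [-1.5, 0.2, 0.9]
grip_width: 0.037
gripper_force: 61.8
```

Contact: the force went from -7 N to +1 N. I'm easing the grip, then opening slowly.

>>> servo_tool([
  {"rx":0,"ry":0,"rz":0,"tx":0,"ty":0,"tz":0.001,"hand":0.4},
  {"rx":0,"ry":0,"rz":0,"tx":0,"ty":0,"tz":0.001,"hand":0.43},
  {"rx":0,"ry":0,"rz":0,"tx":0,"ty":0,"tz":0.001,"hand":0.44},
  {"rx":0,"ry":0,"rz":0,"tx":0,"ty":0,"tz":0.001,"hand":0.45},
  {"rx":0,"ry":0,"rz":0,"tx":0,"ty":0,"tz":0.001,"hand":0.46},
  {"rx":0,"ry":0,"rz":0,"tx":0,"ty":0,"tz":0.001,"hand":0.48},
  {"rx":0,"ry":0,"rz":0,"tx":0,"ty":0,"tz":0.001,"hand":0.52},
  {"rx":0,"ry":0,"rz":0,"tx":0,"ty":0,"tz":0.001,"hand":0.6},
  {"rx":0,"ry":0,"rz":0,"tx":0,"ty":0,"tz":0.001,"hand":0.8},
  {"rx":0,"ry":0,"rz":0,"tx":0,"ty":0,"tz":0.001,"hand":1},
], grip_force=20)

```text
clock: 13.62
tool_pos: [0.4877, -0.1073, 0.118]
eef_rot: [[-0.0, 1.0, 0.0], [1.0, 0.0, -0.0], [-0.0, 0.0, -1.0]]
contact_force: [-0.7, -0.3, 0.1]
grip_width: 0.0734
gripper_force: 0.0
```

>>> servo_tool([
  {"rx":0,"ry":0,"rz":0,"tx":0,"ty":0,"tz":0,"hand":1},
  {"rx":0,"ry":0,"rz":0,"tx":0,"ty":0,"tz":0,"hand":1},
  {"rx":0,"ry":0,"rz":0,"tx":0,"ty":0,"tz":0,"hand":1},
  {"rx":0,"ry":0,"rz":0,"tx":0,"ty":0,"tz":0,"hand":1},
])

```text
clock: 13.95
tool_pos: [0.4876, -0.1073, 0.118]
eef_rot: [[-0.0, 1.0, -0.0], [1.0, 0.0, -0.0], [-0.0, -0.0, -1.0]]
contact_force: [0.1, -0.2, 0.1]
grip_width: 0.0857
gripper_force: 0.0
```

```bash
python3 - <<'E'
from h import *
s=state();print({k:np.round(s[k],4).tolist() for k in("clock","tool_pos","contact_force","grip_width")})
g=grab_frame("side")
cv2.imwrite("pics/rel.png",cv2.resize(g["image"][90:210,295:415],(480,480),interpolation=2))
E
```

```text
{'clock': 13.95, 'tool_pos': [0.4876, -0.1073, 0.118], 'contact_force': [0.0622, -0.1747, 0.0591], 'grip_width': 0.0857}
```

View pics/rel.png

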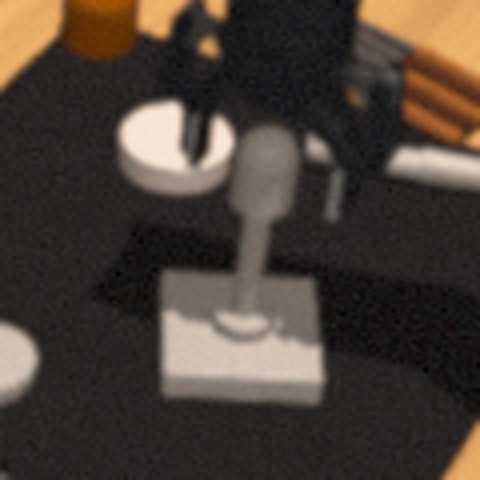

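The stake stands upright, foot at (243,322) in the middle of the block, with the fingers clear on both sides. I'm withdrawing straight up.

>>> servo_tool([
  {"rx":0,"ry":0,"rz":0,"tx":0,"ty":0,"tz":-0.01,"hand":1},
  {"rx":0,"ry":0,"rz":0,"tx":0,"ty":0,"tz":-0.03,"hand":1},
  {"rx":0,"ry":0,"rz":0,"tx":0,"ty":0,"tz":-0.06,"hand":1},
  {"rx":0,"ry":0,"rz":0,"tx":0,"ty":0,"tz":-0.1,"hand":1},
  {"rx":0,"ry":0,"rz":0,"tx":0,"ty":0,"tz":-0.15,"hand":1},
  {"rx":0,"ry":0,"rz":0,"tx":0,"ty":0,"tz":-0.21,"hand":1},
  {"rx":0,"ry":0,"rz":0,"tx":0,"ty":0,"tz":-0.28,"hand":1},
  {"rx":0,"ry":0,"rz":0,"tx":0,"ty":0,"tz":-0.35,"hand":1},
  {"rx":0,"ry":0,"rz":0,"tx":0,"ty":0,"tz":-0.42,"hand":1},
  {"rx":0,"ry":0,"rz":0,"tx":0,"ty":0,"tz":-0.48,"hand":1},
])

```text
clock: 14.83
tool_pos: [0.4879, -0.1072, 0.2645]
eef_rot: [[-0.0, 1.0, 0.002], [1.0, 0.0, -0.0], [-0.0, 0.002, -1.0]]
contact_force: [0.4, 0.2, -0.5]
grip_width: 0.0853
gripper_force: 0.0
```

>>> servo_tool([
  {"rx":0,"ry":0,"rz":0,"tx":-0.05,"ty":0,"tz":0,"hand":1},
  {"rx":0,"ry":0,"rz":0,"tx":-0.14,"ty":0,"tz":0,"hand":1},
  {"rx":0,"ry":0,"rz":0,"tx":-0.24,"ty":0,"tz":0,"hand":1},
  {"rx":0,"ry":0,"rz":0,"tx":-0.34,"ty":0,"tz":0,"hand":1},
  {"rx":0,"ry":0,"rz":0,"tx":-0.44,"ty":0,"tz":0,"hand":1},
  {"rx":0,"ry":0,"rz":0,"tx":-0.53,"ty":0,"tz":0,"hand":1},
  {"rx":0,"ry":0,"rz":0,"tx":-0.6,"ty":0,"tz":0,"hand":1},
  {"rx":0,"ry":0,"rz":0,"tx":-0.64,"ty":0,"tz":0,"hand":1},
  {"rx":0,"ry":0,"rz":0,"tx":-0.66,"ty":0,"tz":0,"hand":1},
  {"rx":0,"ry":0,"rz":0,"tx":-0.66,"ty":0,"tz":0,"hand":1},
])

```text
clock: 15.67
tool_pos: [0.4875, -0.3059, 0.2624]
eef_rot: [[0.001, 1.0, 0.0], [1.0, -0.001, -0.0], [-0.0, 0.0, -1.0]]
contact_force: [-0.5, -0.9, -0.4]
grip_width: 0.0854
gripper_force: 0.0
```

```bash
python3 - <<'E'
from h import *
g=grab_frame("side");f=grab_frame("top")
a=cv2.resize(g["image"][80:300,150:400],(450,396));b=cv2.resize(f["image"][120:280,140:420],(350,200))
b=np.vstack([b,np.zeros((196,350,3),np.uint8)])
cv2.imwrite("pics/end.png",np.hstack([a,b]))
E
```

```text
(no output)
```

View pics/end.png

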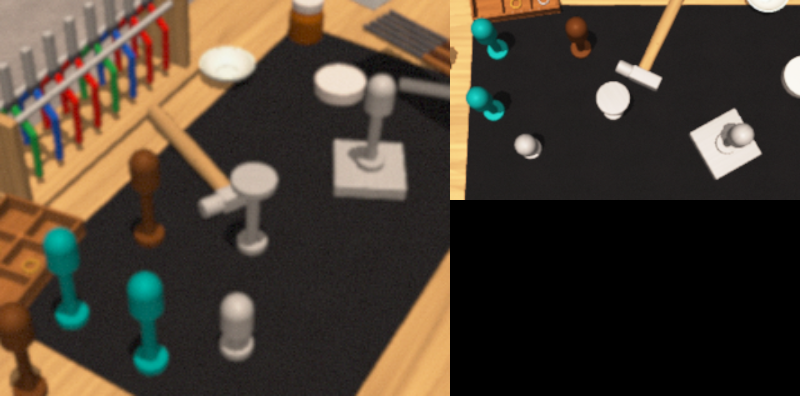

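The tall stake stands on the middle of the square block (side crop (372,160), top crop (728,143)). The other stakes stand where they were, and the arm is clear.

```bash
python3 -c "
from cell import *
print(finish_job())"
```

```text
the job is handed in; nothing more can be done
None
```

The tall round-topped stake is standing upright, round end up, in the middle of the square bench block; the other stakes stand where they were, and the job was handed in at about 16 s.

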